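# Set the throwing gauge to the red marker

### The arm

A 6-joint arm with a two-finger parallel gripper is mounted at the origin on the work surface. World frame = base frame: x ahead of the robot, y to its left, z up, the work surface at z = 0. Lengths are in m, angles in rad, forces in N, time in s.
With the tool pointing down it reaches from about 0.25 to 0.725 m from the base axis. Payload 4 kg.
Tool frame: the origin (TCP) lies on the centre line of the jaws, within the pads' length; the fingertips stand tip_reach ahead of it and the grasp point (between the pads) lies 5 mm behind it (tip_reach is the distance from the TCP to the fingertips, in m); z points along the fingers, y is the direction in which the jaws open and shut (so a half turn about z gives the same grasp; the last joint's range is limited). The gripper opens to 85 mm and grips with 20 to 120 N. Pads are 22 mm wide; open, the fingers measure 114 mm over their backs; the gripper's body (76 mm by 85 mm) begins 54 mm behind the grasp point. The pads swing forward as they close: fully open they stand 13 mm farther back than shut.
Start: joints at [-1.268, 0.241, 0.005, 1.335, 0, 1.571], TCP at [0.149, -0.477, 0.245] pointing down, gripper open.
Joint ranges: [-2.72, 2.72], [-1.05, 1.87], [-1.09, 1.28], [-1.99, 2.15], [-1.42, 1.44], [-3.14, 3.14]. Speed limits (rad/s): [2.79, 2.79, 3.14, 3.14, 3.14, 3.14].

### API

Orientations are given as a unit quaternion [x, y, z, w].
In Python, from workcell import * gives the robot as it stands.
- The arm moves only by the tool arm_command, never from a script. Its arguments are lists of equal length, an entry for each row: "translation": the shift along the tool's x, y, z in cm, a list of three; "turn": the turn about the tool's z in rad; "hand": the closure, from 0 (fully open) to 1 (shut). In form: {"translation": [[x, y, z], ...], "turn": [turn, ...], "hand": [hand, ...]}. A call has 1 to 5 rows; each row is the pose to reach, as a shift and turn from the pose commanded when the call began, along the tool's axes at that moment; what a row does not reach only later rows make up. A row lasts 1/12 s, in which the tool goes at most 41.7 mm and 7.16 degrees, less where a joint would pass 70% of its speed; a pose out of reach is approached as far as the arm can. A call with a gripper value outside its range is refused whole. The fingers move at their own pace and stop on an object; the grip force is fixed at half the most. Time passes only in rows, so rows that repeat a pose let the fingers close. It gives the time, the measured TCP pose, the force and the opening at its end, in the units of the state.
- get_obs(): the state, without advancing time (a new reading comes with each control period).
- camera(name): name is "side" or "top"; returns (picture, depth): 420x560x3 uint8, red, green, blue; 420x560 float32, m along the optical axis (not along the pixel's ray), 0 where there is no reading.
- camera_info(name): a dict with "mtx" (3x3 intrinsics, pixels), "dist_coeffs" ([k1, k2, p1, p2, k3] as OpenCV has them; the pictures are not rectified), "world_to_cam" (4x4, takes a point from world to camera coordinates). Camera axes: x right, y down, z forward; pixel columns grow to the right and rows downward; lengths in m; the calibration is good to about 2 mm. A picture is of the moment at which its call begins. camera_info takes no time and is no camera call.
- job_done(): hands the job in, once; it reports no verdict.
Trained networks look in the newest picture that a camera, given by its name, has taken for a name from the list of things; names that differ only in an ending like _2 or _b are one class to them, and where a whole thing is asked for, a point or a joint stands for the part that bears it (a point fixed in the world has none). Each returns a list of dicts, best first, with "conf" (0 to 1); they miss things now and then, are a little off and sometimes report something else, mostly with a low value. They report only what shows in the picture. A call takes as long as a camera call.
- search_frame(camera, name): "location" ([row, column] in pixels, amid what is visible of it).
- spot_point(camera, name): "location" ([row, column] in pixels: a listed point, or the origin of a listed thing).
The state is a dict: "clock": time; "joint_pos": joint angles; "joint_vel": joint speeds; "tau": joint torques, N m; "eef_pos": TCP position; "tool_rot": TCP orientation; "ft_force": force on the tool from outside, world axes, zero at the start; "ft_torque": the same for the moment, N m; "grip_width": finger opening in m.
Only numpy, scipy, OpenCV 4.12 (cv2) and the standard library are available. Lean on these libraries where they do the work, as an engineer would, in place of code of your own. Each camera call takes 0.05 s, during which the arm holds its last target. There are 200 camera calls.

### The job

Set the potter's throwing gauge for the next batch of bowls: turn its black bar knob until the tip of the sliding needle stands opposite the red marker on the ruler (not the blue one), then let go. Move the needle only by the knob, never by touching the needle or its brass rack, and leave the dark bowl beside the gauge where it is.

Things in the scene. Friction and masses are not known exactly. Their poses are not given: they have to be found in the camera images.
- knob_grip (a point): Grip point on the knob's vertical axis, 66 mm above the bench. Knob: black upright bar 56 mm long (x axis), 16 thick (y), from 41 to 86 mm above the bench, white line on the top's +x half; z up. Below it a brass collar (radius 20) and dark wooden disc (radius 62, top at 29 mm) turn with it. Light friction, 0.1 N m; it stays where left. Needed turn: 0.6 to 1.5 rad, either way; stops just beyond.
- pointer: Black arrow needle, 29 mm, on a brass rack 190 mm long. Origin: needle tip, 34 mm above the bench; x along the needle away from the knob, y along its travel (to the left as the robot sees it), z up. From above, turning the knob counter-clockwise moves it to +y, clockwise to -y, 65 mm per rad in proportion. Tip slides along an aluminium ruler with ticks every 10 mm. Not to be touched.
- red_mark: Red block fixed on the ruler, 26 mm deep (x), 20 wide (y, along the ruler), 14 high. Origin: centre of its underside, 22 mm above the bench; axes parallel to the needle's. The needle is opposite it when both have the same y; the tip then stays 4 mm short of it. A like blue block is on the other half of the ruler; red may be left or right. The gauge's board, 200 x 360 x 18 mm, is fixed.
- bowl: Dark, nearly black clay bowl, loose on the bench to the left (+y) of the gauge, about 290 mm from the gauge's middle, 130 mm across the rim and 70 mm high. Origin: centre of its underside. Not to be moved.

How it is judged:
By the outcome, as a careful person would: the job done as asked, in the order asked, and still so for the second after the job is handed in, with the robot touching nothing.
It also fails if it takes over 32 s, if anything falls off the work surface, if the arm or the gripper's body presses on something with over 40 N, if the wrist force passes 120 N, or if a joint passes its speed limit or range.

## Working session

There is one attempt and no reset: what is moved stays moved. The work goes in short steps, Python scripts to look and compute and a tool call to move; the robot and the scene stay as the last step left them, time stands still between calls to the robot, and variables do not carry over. Pictures are saved under pics/ and viewed, about 8 in all and at most 12, crops included, and the job is handed in when it is done.

Besides the shell and the picture viewer there is one more tool, called after "Request:" as name(argument=value, ...) on one line, values as JSON. arm_command: Moves the arm, as the interface text tells. Its arguments: {"type":"object","properties":{"translation":{"type":"array","items":{"type":"array","items":{"type":"number"}}},"turn":{"type":"array","items":{"type":"number"}},"hand":{"type":"array","items":{"type":"number"}}},"required":["translation","turn","hand"]}

```bash
mkdir -p pics
cat > h.py <<'E'
from workcell import *
import numpy as np, cv2
def pt(cam,rc,z):
    i=camera_info(cam);K=np.array(i["mtx"],float);D=np.array(i["dist_coeffs"],float);T=np.array(i["world_to_cam"])
    u=cv2.undistortPoints(np.array([[[rc[1],rc[0]]]],float),K,D)[0,0]
    R=T[:3,:3];c=-R.T@T[:3,3];d=R.T@np.array([u[0],u[1],1.]);return c+d*(z-c[2])/d[2]
def px(cam,p):
    i=camera_info(cam);T=np.array(i["world_to_cam"])
    return cv2.projectPoints(np.array([p],float),cv2.Rodrigues(T[:3,:3])[0],T[:3,3],np.array(i["mtx"],float),np.array(i["dist_coeffs"],float))[0][0,0]
def shot(cam,f):
    im,d=camera(cam);cv2.imwrite(f,im[:,:,::-1]);return im,d
Z=dict(knob_grip=.066,pointer=.034,red_mark=.022,bowl=0.)
E
python3 - <<'E'
from h import *
o=get_obs();print(o["clock"],o["eef_pos"],o["tool_rot"],o["ft_force"],o["grip_width"])
for c in("top","side"):
    shot(c,f"pics/{c}0.png")
    for n in Z:
        for r in spot_point(c,n)[:2]: print(c,n,r,pt(c,r["location"],Z[n]).round(4))
a=np.hstack([cv2.imread("pics/top0.png"),cv2.imread("pics/side0.png")])
print(get_obs()["clock"])
E
```

```text
0.0 [ 0.14893411 -0.47667005  0.24442898] [ 9.88559173e-01  1.50830004e-01 -1.44291549e-04 -1.02500933e-03] [-0.25395348 -0.3008668  -0.72067786] 0.08524784623441238
top knob_grip {'location': [196.7, 420.2], 'conf': 0.86} [ 0.626  -0.0885  0.066 ]
top pointer {'location': [152.6, 430.3], 'conf': 0.81} [ 0.711  -0.1206  0.034 ]
top red_mark {'location': [197.7, 422.0], 'conf': 0.58} [ 0.6275 -0.1037  0.022 ]
top red_mark {'location': [130.2, 386.8], 'conf': 0.43} [ 0.7584 -0.0431  0.022 ]
top bowl {'location': [157.0, 273.3], 'conf': 0.95} [0.7167 0.1749 0.    ]
side knob_grip {'location': [334.8, 415.7], 'conf': 0.56} [ 0.6249 -0.0896  0.066 ]
side pointer {'location': [330.1, 471.8], 'conf': 0.8} [ 0.7113 -0.1213  0.034 ]
side red_mark {'location': [283.0, 438.3], 'conf': 0.6} [ 0.7568 -0.0416  0.022 ]
side bowl {'location': [231.3, 313.9], 'conf': 0.89} [0.7086 0.172  0.    ]
0.5
```

View pics/top0.png

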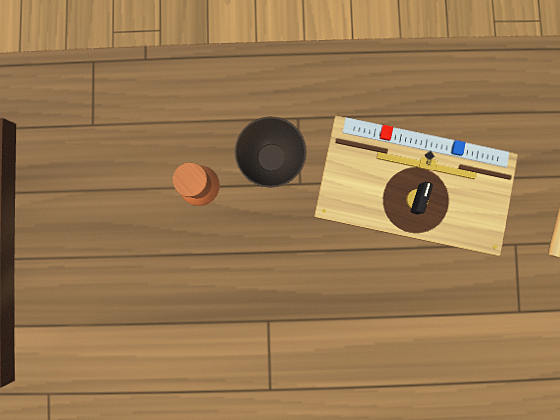

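View pics/side0.png

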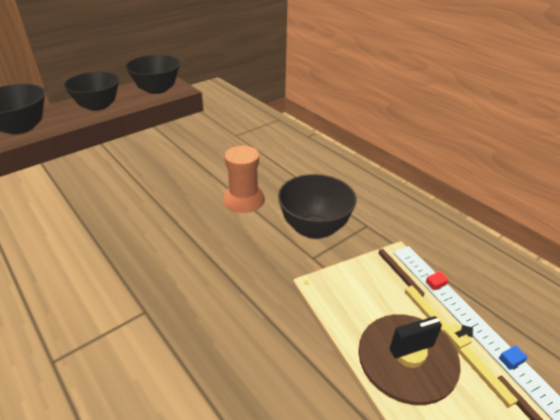

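Both cameras agree: the knob is near (0.626, -0.089) and the bowl is well clear. Red is the left block, at top px (132, 387). The white line on the knob points up and slightly right, at px (190, 424). Next I measure the axes and the angle.

```bash
cat >> h.py <<'E'
def cen(im,m,box):
    r0,r1,c0,c1=box;k=np.zeros(m.shape,bool);k[r0:r1,c0:c1]=1
    r,c=np.nonzero(m&k);return np.array([r.mean(),c.mean()]),len(r)
def blocks(im,cam):
    I=im.astype(int);R,G,B=I[...,0],I[...,1],I[...,2];f=(0,420,330,560)
    r,n=cen(im,(R>150)&(G<70)&(B<70),f);b,m=cen(im,(B>130)&(R<90),f)
    return pt(cam,r,.032),pt(cam,b,.032),n,m
E
python3 - <<'E'
import h
from h import *
print({k:getattr(h,k) for k in dir(h) if 'tip' in k.lower()})
for c in("top","side"):
    im=cv2.imread(f"pics/{c}0.png")[:,:,::-1]
    r,b,n,m=blocks(im,c);d=r-b;yaw=np.arctan2(d[1],d[0]);ya=d/np.linalg.norm(d);print(c,r,b,n,m,"y-axis ang",yaw)
    p=pt(c,search_frame(c,"pointer")[0]["location"],.034)
    t=pt(c,spot_point(c,"pointer")[0]["location"],.034); print("tip",t,p,"dy to red",(r-t)@ya)
im=cv2.imread("pics/top0.png");cr=im[110:250,330:500];x=cv2.resize(cr,None,fx=4.5,fy=4.2,interpolation=cv2.INTER_CUBIC)
cv2.imwrite("pics/c.png",x)
I=im.astype(int); bx=I[170:225,405:440]
r,c=np.nonzero(bx.min(2)>190);print("white",len(r)); P=np.array([pt("top",(a+170,b+405),.086)[:2] for a,b in zip(r,c)])
u,s,v=np.linalg.svd(P-P.mean(0));print(P.mean(0),v[0],np.arctan2(v[0][1],v[0][0]))
E
```

```text
{'tip_reach': 0.014}
top [ 0.75289975 -0.03971891  0.032     ] [ 0.72007826 -0.17542972  0.032     ] 140 139 y-axis ang 1.3335040133135323
tip [ 0.71097052 -0.12055532  0.034     ] [ 0.68280842 -0.11787714  0.034     ] dy to red 0.0884275955941508
side [ 0.74375551 -0.04354322  0.032     ] [ 0.71885535 -0.17535119  0.032     ] 106 306 y-axis ang 1.384084264642924
tip [ 0.71127469 -0.12134827  0.034     ] [ 0.68475655 -0.12877509  0.034     ] dy to red 0.08248217649894124
white 23
[ 0.63696595 -0.09570439] [-0.93922325  0.34330697] 2.7911570440430897
```

View pics/c.png

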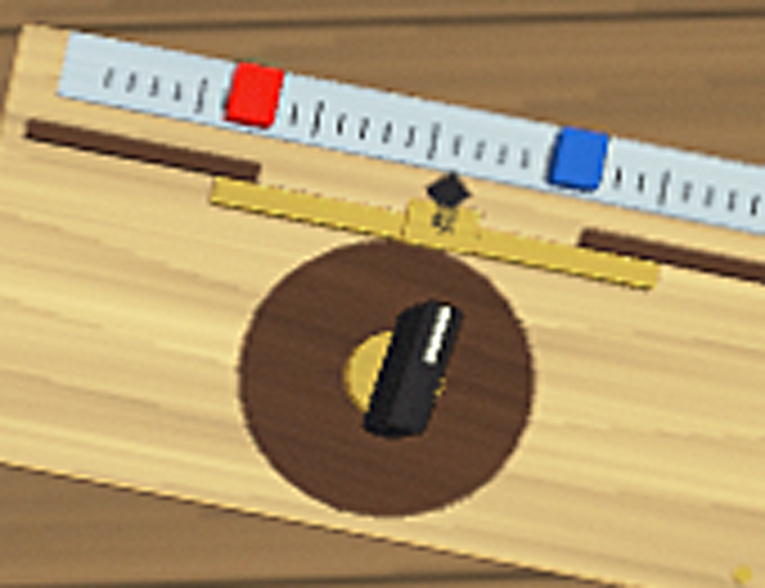

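The knob bar is at about -0.35 rad and needs about +1.33 rad CCW. The red block is clearly on the left half and the needle tip is at crop px (185, 448). I'll approach from above with the tool x axis along the bar (yaw 2.79), which leaves wrist range.

Request:
arm_command(translation=[[57.1,-22.8,8],[57.1,-22.8,8],[57.1,-22.8,8],[57.1,-22.8,8],[57.1,-22.8,8]], turn=[-2.49,-2.49,-2.49,-2.49,-2.49], hand=[0,0,0,0,0])

```text
clock: 1.12
eef_pos: [0.3105, -0.3457, 0.2184]
tool_rot: [0.893, 0.45, 0.0, 0.0]
ft_force: [0.9, -0.7, 0.7]
grip_width: 0.0854
```

```bash
cat >> h.py <<'E'
from scipy.spatial.transform import Rotation as Ro
def go(p,yaw):
    o=get_obs();R=Ro.from_quat(o["tool_rot"]).as_matrix();y=np.arctan2(R[1,0],R[0,0])
    d=R.T@(np.array(p)-o["eef_pos"])*100
    t=-((yaw-y+np.pi)%(2*np.pi)-np.pi)
    print("t",o["clock"],"pos",o["eef_pos"].round(4),"yaw",round(y,3),"q6",round(o["joint_pos"][5],2),"F",np.round(o["ft_force"],1),"w",o["grip_width"],"-> trans",d.round(2),"turn",round(t,3))
E
python3 -c "
from h import *
go([.6255,-.089,.16],2.79)"
```

```text
t 1.1167 pos [ 0.3105 -0.3457  0.2184] yaw 0.933 q6 1.37 F [ 0.9 -0.7  0.7] w 0.08542124567602236 -> trans [39.38 10.02  5.84] turn -1.857
```

Request:
arm_command(translation=[[39.4,10,5.8],[39.4,10,5.8],[39.4,10,5.8],[39.4,10,5.8],[39.4,10,5.8]], turn=[-1.86,-1.86,-1.86,-1.86,-1.86], hand=[0,0,0,0,0])

```text
clock: 1.53
eef_pos: [0.4713, -0.2158, 0.189]
tool_rot: [0.711, 0.703, 0.0, 0.0]
ft_force: [-0.5, 0.0, -0.1]
grip_width: 0.0854
```

```bash
python3 -c "
from h import *
go([.6255,-.089,.16],2.79)"
```

```text
t 1.5333 pos [ 0.4713 -0.2158  0.189 ] yaw 1.559 q6 1.15 F [-0.5  0.  -0.1] w 0.08544121275853024 -> trans [12.86 15.27  2.9 ] turn -1.231
```

Request:
arm_command(translation=[[12.9,15.3,2.9],[12.9,15.3,2.9],[12.9,15.3,2.9],[12.9,15.3,2.9],[12.9,15.3,2.9]], turn=[-1.23,-1.23,-1.23,-1.23,-1.23], hand=[0,0,0,0,0])

```text
clock: 1.95
eef_pos: [0.6269, -0.0888, 0.1594]
tool_rot: [0.46, 0.888, 0.0, 0.0]
ft_force: [-0.2, -0.5, 0.3]
grip_width: 0.0851
```

```bash
python3 -c "
from h import *
go([.6255,-.089,.15],2.79)"
```

```text
t 1.95 pos [ 0.6269 -0.0888  0.1594] yaw 2.185 q6 0.82 F [-0.2 -0.5  0.3] w 0.08511209816742187 -> trans [ 0.07 -0.13  0.94] turn -0.605
```

Request:
arm_command(translation=[[0,-0.1,2],[0,-0.1,2],[0,-0.1,2],[0,-0.1,2],[0,-0.1,2]], turn=[-0.605,-0.605,-0.605,-0.605,-0.605], hand=[0,0,0,0,0])

```text
clock: 2.37
eef_pos: [0.6243, -0.0914, 0.1395]
tool_rot: [0.175, 0.985, -0.0, -0.0]
ft_force: [-0.2, -0.3, -0.7]
grip_width: 0.0851
```

```bash
python3 -c "
from h import *
go([.6255,-.089,.062],2.79)
shot('side','pics/s1.png')
for p in ([.6255,-.089,.066],):print(px('side',p))
r=search_frame('side','knob_grip');print(r[:1])
r=spot_point('side','knob_grip');print(r[:1])"
```

```text
t 2.3667 pos [ 0.6243 -0.0914  0.1395] yaw 2.789 q6 0.21 F [-0.2 -0.3 -0.7] w 0.0851010833101821 -> trans [-0.03  0.27  7.75] turn -0.001
[415.57050143 334.1968369 ]
[{'location': [358.9, 409.5], 'conf': 0.92}]
[{'location': [334.1, 416.2], 'conf': 0.66}]
```

View pics/s1.png

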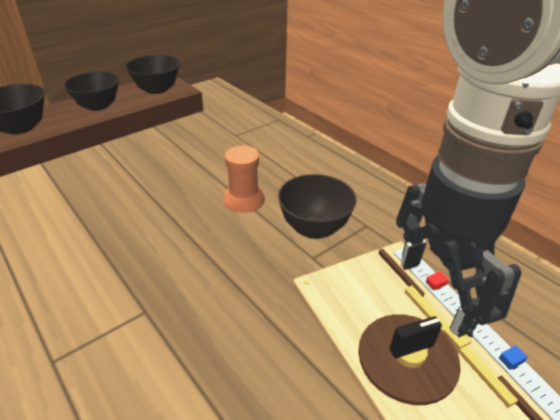

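The fingers at side px (255, 410) and (315, 465) straddle the bar direction above the knob at (340, 415). Descending, then closing.

Request:
arm_command(translation=[[0,0.25,2],[0,0.25,4],[0,0.25,6],[0,0.25,7.75],[0,0.25,7.75]], turn=[0,0,0,0,0], hand=[0,0,0,0,0])

```text
clock: 2.93
eef_pos: [0.6221, -0.089, 0.0583]
tool_rot: [0.18, 0.984, -0.0, -0.004]
ft_force: [-1.1, -0.0, 0.1]
grip_width: 0.0852
```

Request:
arm_command(translation=[[0,0,0],[0,0,0],[0,0,0],[0,0,0],[0,0,0]], turn=[0,0,0,0,0], hand=[0.5,0.6,0.7,0.85,1])

```text
clock: 3.35
eef_pos: [0.626, -0.0895, 0.0638]
tool_rot: [0.179, 0.984, 0.0, 0.001]
ft_force: [-0.2, 0.4, -0.0]
grip_width: 0.0256
```

Request:
arm_command(translation=[[0,0,0],[0,0,0],[0,0,0],[0,0,0],[0,0,0]], turn=[0,0,0,0,0], hand=[1,1,1,1,1])

```text
clock: 3.77
eef_pos: [0.6256, -0.0902, 0.0637]
tool_rot: [0.179, 0.984, -0.001, 0.001]
ft_force: [-2.3, -2.3, 5.9]
grip_width: 0.0157
```

```bash
python3 -c "
from h import *
go([.6255,-.089,.062],2.79)
for c in ('top','side'):
  shot(c,f'pics/{c}2.png')
  for r in spot_point(c,'pointer')[:1]: print(r,pt(c,r['location'],.034))
print(get_obs()['ft_torque'])"
```

```text
t 3.7667 pos [ 0.6256 -0.0902  0.0637] yaw 2.782 q6 0.22 F [-2.3 -2.3  5.9] w 0.015652840508740953 -> trans [0.05 0.11 0.17] turn -0.008
{'location': [151.9, 430.2], 'conf': 0.55} [ 0.71230394 -0.12043953  0.034     ]
[-0.46287593  0.40990271 -0.02445419]
```

View pics/side2.png

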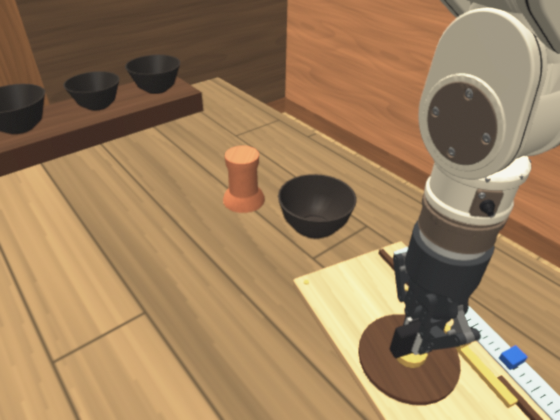

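The grip is on the bar (opening 15.7 mm, forces small). Turning CCW by about 1.2 rad first.

Request:
arm_command(translation=[[0,0,0],[0,0,0],[0,0,0],[0,0,0],[0,0,0]], turn=[-0.1,-0.2,-0.3,-0.4,-0.5], hand=[1,1,1,1,1])

```text
clock: 4.38
eef_pos: [0.6257, -0.0889, 0.0637]
tool_rot: [-0.073, 0.997, 0.001, 0.001]
ft_force: [-2.0, 1.6, 6.4]
grip_width: 0.0157
```

Request:
arm_command(translation=[[0,0,0],[0,0,0],[0,0,0],[0,0,0],[0,0,0]], turn=[-0.1,-0.2,-0.3,-0.4,-0.5], hand=[1,1,1,1,1])

```text
clock: 4.8
eef_pos: [0.6252, -0.0876, 0.0637]
tool_rot: [-0.318, 0.948, 0.001, 0.001]
ft_force: [-3.3, 4.9, 8.7]
grip_width: 0.0152
```

Request:
arm_command(translation=[[0,0,0],[0,0,0],[0,0,0],[0,0,0],[0,0,0]], turn=[-0.1,-0.2,-0.2,-0.2,-0.2], hand=[1,1,1,1,1])

```text
clock: 5.22
eef_pos: [0.6248, -0.0871, 0.0637]
tool_rot: [-0.409, 0.912, 0.002, 0.001]
ft_force: [-4.4, 5.5, 8.8]
grip_width: 0.0155
```

```bash
python3 -c "
from h import *
go([.6255,-.089,.062],2.79+1.33)
for c in ('top','side'):
  im,d=shot(c,f'pics/{c}3.png')
  for r in spot_point(c,'pointer')[:1]: print(c,r,pt(c,r['location'],.034))
print(get_obs()['ft_torque'])
cv2.imwrite('pics/c3.png',cv2.resize(cv2.imread('pics/top3.png')[110:250,330:500],None,fx=4.5,fy=4.2,interpolation=cv2.INTER_CUBIC))"
```

```text
t 5.2167 pos [ 0.6248 -0.0871  0.0637] yaw -2.299 q6 -0.98 F [-4.4  5.5  8.8] w 0.015536600291173238 -> trans [ 0.09 -0.18  0.17] turn -0.135
top {'location': [146.8, 390.1], 'conf': 0.57} [ 0.72402055 -0.04524704  0.034     ]
[0.78282884 0.73022527 0.0713063 ]
```

View pics/c3.png

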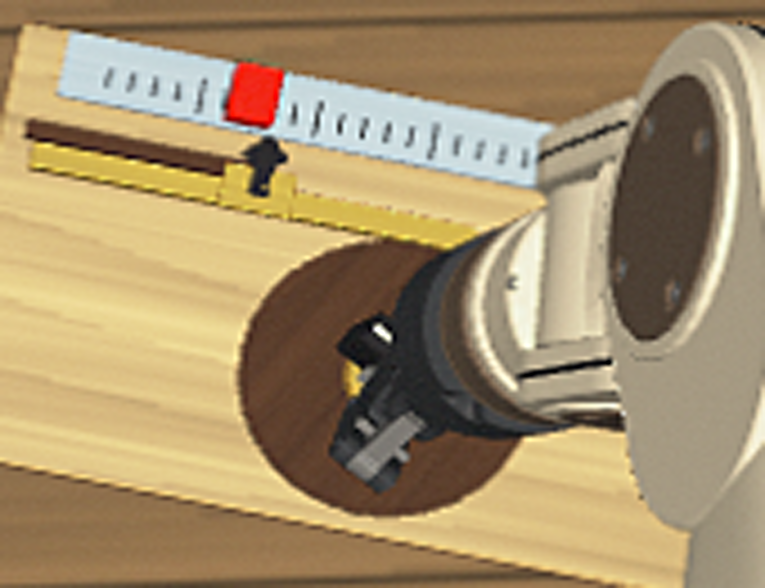

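The tip at crop px (262, 140) is just short of the red centre along the ruler. I'll measure the remainder by fitting the block model and the ruler direction.

```bash
cat >> h.py <<'E'
from scipy.optimize import minimize
S=8
def fitbox(im,cam,kind,guess,yaw):
    I=cv2.resize(im,None,fx=1,fy=1).astype(int);R,G,B=I[...,0],I[...,1],I[...,2]
    s=(R-np.maximum(G,B)) if kind=="red" else (B-R)
    u,v=px(cam,[*guess,.029]);c0,r0=int(u)-14,int(v)-14
    w=s[r0:r0+28,c0:c0+28].astype(float); bg=np.median(w); w=np.clip((w-bg)/(np.percentile(w,97)*.8-bg),0,1)
    ex=np.array([np.sin(yaw),-np.cos(yaw)]);ey=np.array([np.cos(yaw),np.sin(yaw)])
    def f(p):
        P=[px(cam,[*(p+a*.013*ex+b*.010*ey),z]) for a in(-1,1) for b in(-1,1) for z in(.022,.036)]
        q=((np.array(P)-[c0,r0]+.5)*S*16).astype(np.int32)
        m=np.zeros((28*S,28*S),np.float32);cv2.fillConvexPoly(m,cv2.convexHull(q),1,shift=4)
        return ((cv2.resize(m,(28,28),interpolation=cv2.INTER_AREA)-w)**2).sum()
    r=minimize(f,np.array(guess),method="Nelder-Mead",options=dict(initial_simplex=np.array(guess)+np.array([[0,0],[.006,0],[0,.006]]),xatol=1e-5,fatol=1e-3))
    return r.x,r.fun
E
python3 - <<'E'
from h import *
for c in("top","side"):
    im=cv2.imread(f"pics/{c}0.png")[:,:,::-1]; yaw=1.335
    for _ in range(3):
        r,a=fitbox(im,c,"red",[.757,-.042],yaw);b,e=fitbox(im,c,"blue",[.722,-.178],yaw);d=r-b;yaw=np.arctan2(d[1],d[0])
    print(c,"red",r,a,"blue",b,e,"yaw",yaw)
# ruler + board edge direction, top
im=cv2.imread("pics/top0.png").astype(int)
m=((im[...,0]>im[...,2]+5)&(im[...,1]>150)&(im[...,0]>180)).astype(np.uint8); m[:100]=0;m[:,:330]=0;m[180:]=0
m=cv2.morphologyEx(m,cv2.MORPH_CLOSE,np.ones((7,7)))
mid=[np.nonzero(m[:,k])[0] for k in range(348,505)]
for nm,fn in(("up",min),("lo",max)):
    P=np.array([pt("top",(fn(x),k+348),.022)[:2] for k,x in enumerate(mid) if len(x) and not 375<k+348<398 and not 448<k+348<470])
    v=cv2.fitLine(P.astype(np.float32),cv2.DIST_HUBER,0,.001,.001).ravel();print(nm,len(P),np.arctan2(v[1],v[0])%np.pi)
# needle pixels now
im=cv2.imread("pics/top3.png").astype(int);r0,c0=138,380;w=im[r0:158,c0:400].max(2)
print(w)
E
```

```text
top red [ 0.75310186 -0.03975988] 17.145447571035216 blue [ 0.71974908 -0.17466102] 25.419925121862985 yaw 1.3284182610102573Traceback (most recent call last):
  File "<stdin>", line 5, in <module>
  File "h.py", line 39, in fitbox
    r=minimize(f,np.array(guess),method="Nelder-Mead",options=dict(initial_simplex=np.array(guess)+np.array([[0,0],[.006,0],[0,.006]]),xatol=1e-5,fatol=1e-3))
    res = _minimize_neldermead(fun, x0, args, callback, bounds=bounds,
                               **options)
    fxcc = func(xcc)
    fx = function(np.copy(x), *(wrapper_args + args))
  File "h.py", line 35, in f
    P=[px(cam,[*(p+a*.013*ex+b*.010*ey),z]) for a in(-1,1) for b in(-1,1) for z in(.022,.036)]
       ~~^^^^^^^^^^^^^^^^^^^^^^^^^^^^^^^^^^
  File "h.py", line 8, in px
    i=camera_info(cam);T=np.array(i["world_to_cam"])
ValueError: time passes only in moves, steps and waits
```

```bash
sed -i 's/^def pt/import functools\ncamera_info=functools.cache(camera_info)\ndef pt/' h.py
python3 - <<'E'
from h import *
for c in("top","side"):
    im=cv2.imread(f"pics/{c}0.png")[:,:,::-1]; yaw=1.335
    for _ in range(2):
        r,a=fitbox(im,c,"red",[.757,-.042],yaw);b,e=fitbox(im,c,"blue",[.722,-.178],yaw);d=r-b;yaw=np.arctan2(d[1],d[0])
    print(c,"red",r,a,"blue",b,e,"yaw",yaw)
im=cv2.imread("pics/top0.png").astype(int)
m=((im[...,0]>im[...,2]+5)&(im[...,1]>150)&(im[...,0]>180)).astype(np.uint8); m[:100]=0;m[:,:330]=0;m[180:]=0
m=cv2.morphologyEx(m,cv2.MORPH_CLOSE,np.ones((7,7)))
mid=[np.nonzero(m[:,k])[0] for k in range(348,505)]
for nm,fn in(("up",min),("lo",max)):
    P=np.array([pt("top",(fn(x),k+348),.022)[:2] for k,x in enumerate(mid) if len(x) and not 375<k+348<398 and not 448<k+348<470])
    v=cv2.fitLine(P.astype(np.float32),cv2.DIST_HUBER,0,.001,.001).ravel();print(nm,len(P),np.arctan2(v[1],v[0])%np.pi)
im=cv2.imread("pics/top3.png").astype(int);print(im[138:158,380:400].max(2))
E
```

```text
top red [ 0.75335341 -0.03967136] 17.231831831770762 blue [ 0.71997841 -0.1747302 ] 25.400196087052855 yaw 1.3285352641304384
side red [ 0.75410183 -0.03885878] 52.63711547269175 blue [ 0.71861023 -0.17239577] 103.89257912342686 yaw 1.3110209578304626
up 114 1.3329774
lo 114 1.3354747
[[121 142 144 152 192 219 248 253 253 253 242 225 228 227 177 104 225 222
  223 238]
 [238 194 145 120 113 120 147 146 155 201 188 239 231 228 180 153 223 221
  224 193]
 [163 200 203 236 244 194 185 145 113 148 218 232 225 225 219 222 227 227
  231 182]
 [223 203 196 174 167 140 199 203 234 238 244 235 226 225 225 224 224 224
  232 139]
 [223 221 223 222 225 224 208 213 135 112 131 205 209 232 230 229 227 226
  229 165]
 [221 221 223 222 228 237 246 183  69  26  42 115 202 142 156 171 201 232
  234 226]
 [221 221 222 227 238 179 119  75  44  43  39  41 241 229 223 223 194 199
  161 161]
 [219 217 222 233 181  88  37  43  43  47  43  37 162 239 231 226 219 221
  218 221]
 [227 226 229 160  68  40  43  47  46  46  44  41  55 151 231 224 222 222
  223 224]
 [126 151 193 194 134  61  44  45  47  46  45  46
[... 186 characters left out ...]
 217 217
  218 219]
 [222 224 217 219 223 230 111  43  46  46  31 200 226 220 214 215 214 213
  214 218]
 [209 219 216 215 223 201  91  46  50  43 107 223 222 214 202 204 214 213
  213 212]
 [221 221 217 218 228 166  67  43  46  41 208 222 214 210 210 210 219 218
  217 215]
 [217 217 220 223 237 138  50  42  45  60 222 221 213 212 213 207 226 226
  224 222]
 [207 211 212 215 234 115  41  46 138 134 227 223 215 215 215 201 232 230
  228 227]
 [218 215 212 214 188  77  41  39  49  72 217 222 219 221 221 169 218 185
  230 232]
 [218 216 216 218 224 183  95  66  37  92 209 213 213 214 223 189 222 216
  221 215]
 [214 213 215 216 220 222 222 227 221 220 219 214 210 209 214 211 215 214
  215 215]]
```

Run:
```python
from h import *
ya=np.array([.2356,.9719])
for rc in((142.5,389.3),(151,388.1),(146.8,390.1)): 
    p=pt("top",rc,.034);print(rc,p,p[:2]@ya)
for t in(0,3):
    for r in spot_point("top","red_mark")[:2]: p=pt("top",r["location"],.022);print(r,p,p[:2]@ya)
    camera("top")
a=cv2.imread("pics/top3.png")[112:172,365:425];cv2.imwrite("pics/c4.png",cv2.resize(a,(600,600),interpolation=cv2.INTER_CUBIC))
```

```text
(142.5, 389.3) [ 0.73223126 -0.04413534  0.034     ] 0.1296185464863773
(151, 388.1) [ 0.71615725 -0.0411002   0.034     ] 0.12878136882116087
(146.8, 390.1) [ 0.72402055 -0.04524704  0.034     ] 0.12660363793820956
{'location': [132.8, 386.0], 'conf': 0.73} [ 0.75339701 -0.04130451  0.022     ] 0.13735648689276012
{'location': [130.9, 383.8], 'conf': 0.45} [ 0.7571844  -0.03727633  0.022     ] 0.14216378234150978
```

View pics/c4.png

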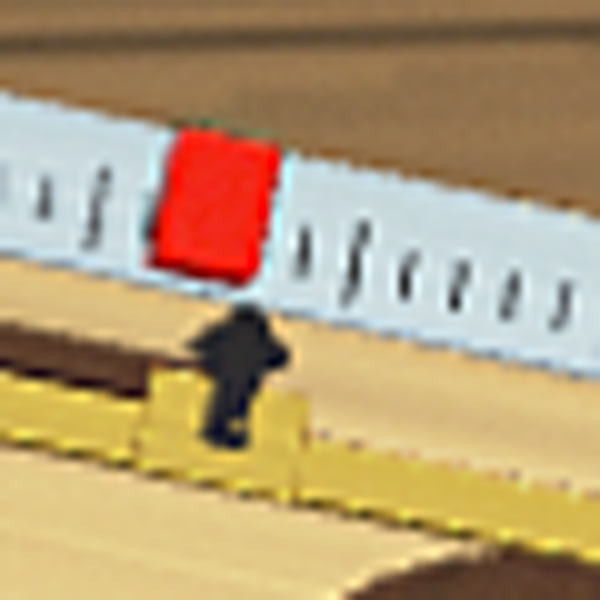

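The needle stands about 9 mm right of the red centre, so I turn about 0.14 rad more.

Request:
arm_command(translation=[[0,0,0],[0,0,0],[0,0,0],[0,0,0]], turn=[-0.07,-0.14,-0.14,-0.14], hand=[1,1,1,1])

```text
clock: 5.95
eef_pos: [0.6244, -0.0869, 0.0637]
tool_rot: [-0.472, 0.882, 0.002, 0.001]
ft_force: [-5.0, 5.8, 8.1]
grip_width: 0.0155
```

Run:
```python
from h import *
go([.6255,-.089,.062],2.79+1.33)
ya=np.array([.2356,.9719])
im,_=shot("top","pics/top4.png")
for n in("pointer","red_mark"):
  for r in spot_point("top",n)[:1]: p=pt("top",r["location"],Z[n]);print(n,r,p,p[:2]@ya)
r,a=fitbox(im,"top","red",[.757,-.042],1.333);print(r,r@ya)
# needle sub-pixel: darkness-weighted, projected on ya
g=im[138:160,372:400].max(2).astype(float)
import scipy.ndimage as nd
lab,n=nd.label(g<75);print([(int((lab==i).sum()),nd.center_of_mass(lab==i)) for i in range(1,n+1) if (lab==i).sum()>4])
k=np.argmax([(lab==i).sum() for i in range(1,n+1)])+1
for rr in range(22):
    c=np.nonzero(lab[rr]==k)[0]
    if len(c): q=pt("top",(rr+138,c.mean()+372),.034);print(rr+138,c.min()+372,c.max()+372,round(q[:2]@ya,4))
cv2.imwrite("pics/c5.png",cv2.resize(im[112:172,365:425,::-1],(600,600),interpolation=cv2.INTER_CUBIC))
```

```text
t 5.95 pos [ 0.6244 -0.0869  0.0637] yaw -2.158 q6 -1.12 F [-5.   5.8  8.1] w 0.015485004353418357 -> trans [ 0.11 -0.2   0.17] turn 0.005
pointer {'location': [141.7, 386.7], 'conf': 0.75} [ 0.73388565 -0.03930995  0.034     ] 0.13469812054321403
red_mark {'location': [133.1, 383.3], 'conf': 0.62} [ 0.75295589 -0.03611743  0.022     ] 0.14229387550533334
[ 0.75307213 -0.03963104] 0.13890639024866175
[(55, (np.float64(8.636363636363637), np.float64(11.909090909090908)))]
142 384 385 0.1386
143 383 386 0.1383
144 381 386 0.1398
145 380 387 0.1394
146 380 388 0.1381
147 380 387 0.1387
148 381 387 0.1374
149 383 387 0.1357
150 384 385 0.1358
151 384 384 0.1363
152 384 384 0.136
153 383 384 0.1365
154 384 384 0.1352
```

View pics/c5.png

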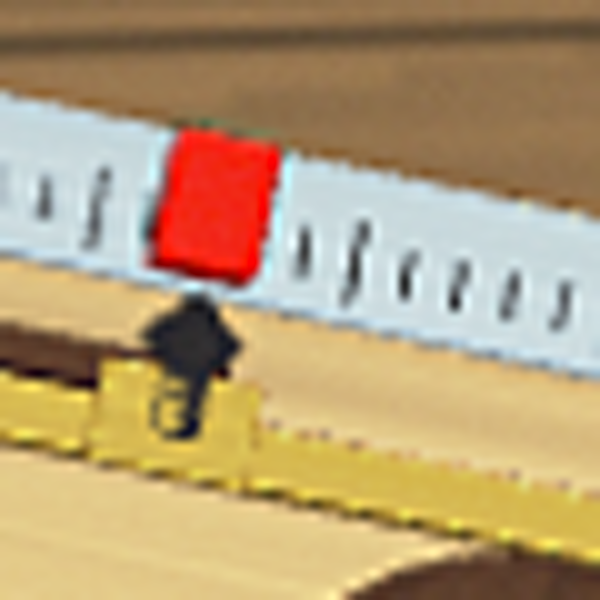

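The tip at crop px (200, 293) points at the middle of red's near edge (150–255). Measured along the ruler, the tip is at 138.5 mm and red at 138.9 mm. Releasing gently with a partial opening, then lifting.

Request:
arm_command(translation=[[0,0,0],[0,0,0],[0,0,0],[0,0,0],[0,0,0]], turn=[0,0,0,0,0], hand=[0.75,0.65,0.6,0.55,0.55])

```text
clock: 6.52
eef_pos: [0.6252, -0.0896, 0.0621]
tool_rot: [-0.471, 0.882, 0.0, -0.0]
ft_force: [1.3, 0.0, -0.7]
grip_width: 0.0381
```

Request:
arm_command(translation=[[0,0,0],[0,0,-1.5],[0,0,-4],[0,0,-7],[0,0,-10]], turn=[0,0,0,0,0], hand=[0.55,0.55,0.55,0.55,0.55])

```text
clock: 6.93
eef_pos: [0.6245, -0.0894, 0.1627]
tool_rot: [-0.471, 0.882, 0.001, -0.001]
ft_force: [0.8, -0.5, 0.1]
grip_width: 0.0385
```

Request:
arm_command(translation=[[0,0,-4],[0,0,-5],[0,0,-5],[0,0,-5],[0,0,-5]], turn=[0,0,0,0,0], hand=[0.55,0.55,0.55,0.55,0.55])

```text
clock: 7.35
eef_pos: [0.6244, -0.0893, 0.2109]
tool_rot: [-0.471, 0.882, 0.001, -0.001]
ft_force: [-0.2, 0.1, 0.9]
grip_width: 0.0386
```

Run:
```python
from h import *
import scipy.ndimage as nd
go([.6255,-.089,.2],2.79+1.33)
ya=np.array([.2356,.9719])
im,_=shot("top","pics/top5.png");si,_=shot("side","pics/side5.png")
for c in("top","side"):
 for n in("pointer","red_mark","bowl"):
  for r in spot_point(c,n)[:1]: p=pt(c,r["location"],Z[n]);print(c,n,r,p,p[:2]@ya)
g=im[138:160,372:400].max(2).astype(float);lab,n=nd.label(g<75)
k=np.argmax([(lab==i).sum() for i in range(1,n+1)])+1
for rr in range(22):
    c=np.nonzero(lab[rr]==k)[0]
    if len(c): q=pt("top",(rr+138,c.mean()+372),.034);print(rr+138,c.min()+372,c.max()+372,round(q[:2]@ya,4))
a=cv2.resize(im[112:172,365:425,::-1],(400,400),interpolation=cv2.INTER_CUBIC);b=cv2.resize(si[230:330,380:480,::-1],(400,400),interpolation=cv2.INTER_CUBIC)
cv2.imwrite("pics/c6.png",np.hstack([a,b]))
```

```text
t 7.35 pos [ 0.6244 -0.0893  0.2109] yaw -2.16 q6 -1.12 F [-0.2  0.1  0.9] w 0.03856750945791933 -> trans [-0.09 -0.08  1.09] turn 0.003
top pointer {'location': [142.5, 382.4], 'conf': 0.77} [ 0.73258505 -0.03113936  0.034     ] 0.14233269801701884
top red_mark {'location': [132.5, 385.6], 'conf': 0.46} [ 0.75399755 -0.04056799  0.022     ] 0.1382137966075342
top bowl {'location': [159.1, 273.3], 'conf': 0.95} [0.71257363 0.17504673 0.        ] 0.33801026749767277
side pointer {'location': [283.7, 424.4], 'conf': 0.55} [ 0.72862606 -0.03439557  0.034     ] 0.13823524652731795
side red_mark {'location': [286.2, 436.8], 'conf': 0.63} [ 0.74982698 -0.0439045   0.022     ] 0.1339884577590743
side bowl {'location': [231.1, 316.1], 'conf': 0.85} [0.71189452 0.17006327 0.        ] 0.3330068425339479
142 384 385 0.1386
143 383 386 0.1383
144 381 386 0.1398
145 380 387 0.1394
146 380 388 0.1381
147 380 387 0.1387
148 381 387 0.1374
149 382 387 0.1367
150 384 385 0.1358
151 383 384 0.1372
152 381 384 0.1387
153 381 384 0.1384
154 384 384 0.1352
155 383 384 0.1358
```

View pics/c6.png

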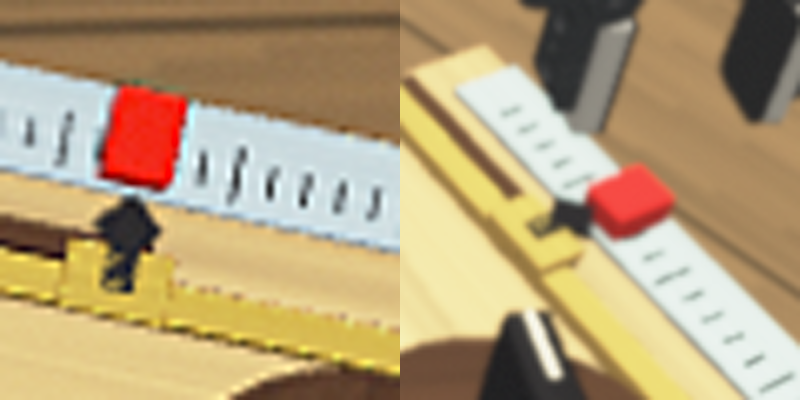

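In the top crop the tip stays centred. The networks' tip estimates scatter by ±4 mm, so I check with a model overlay in both views.

Run:
```python
from h import *
ya=np.array([.2356,.9719]);xa=np.array([.9719,-.2356]);out=[]
for c,f,(r0,c0,s) in(("top","pics/top5.png",(112,365,60)),("side","pics/side5.png",(250,400,60))):
    im=cv2.imread(f);I=im.astype(int);B,G,R=I[...,0],I[...,1],I[...,2]
    m=((R>120)&(R-np.maximum(G,B)>70));rr,cc=np.nonzero(m[r0:r0+s,c0:c0+s]);obs=np.array([cc.mean()+c0,rr.mean()+r0])
    # shift model so hull centroid equals mask centroid
    p=np.array([.7545,-.0397])
    for _ in range(6):
        P=np.array([px(c,[*(p+a*.013*xa+b*.010*ya),z]) for a in(-1,1) for b in(-1,1) for z in(.022,.036)],np.float32)
        h=cv2.convexHull(P);M=cv2.moments(h);cen_=np.array([M["m10"],M["m01"]])/M["m00"]
        p=p+(pt(c,obs[::-1],.029)-pt(c,cen_[::-1],.029))[:2]
    print(c,"red",p,p@ya,"mask",len(rr),"hull area",M["m00"])
    k=10;v=cv2.resize(im[r0:r0+s,c0:c0+s],None,fx=k,fy=k,interpolation=cv2.INTER_CUBIC)
    q=lambda w:tuple(int(round(x)) for x in (px(c,w)-[c0,r0]+.5)*k)
    cv2.polylines(v,[((h[:,0]-[c0,r0]+.5)*k).astype(np.int32)],True,(0,255,0),1)
    t=p-.017*xa
    for dy,col in((-.004,(255,0,0)),(0,(0,255,0)),(.004,(255,0,255))):
        cv2.line(v,q([*(t+dy*ya),.034]),q([*(t+dy*ya-.029*xa),.034]),col,1)
    out.append(cv2.resize(v,(400,400)))
cv2.imwrite("pics/c7.png",np.hstack(out))
```

```text
top red [ 0.7532726  -0.04006535] 0.13853151371979805 mask 155 hull area 177.41421106434427
side red [ 0.75449655 -0.0392604 ] 0.13960220187609396 mask 275 hull area 342.94763790117577
```

View pics/c7.png

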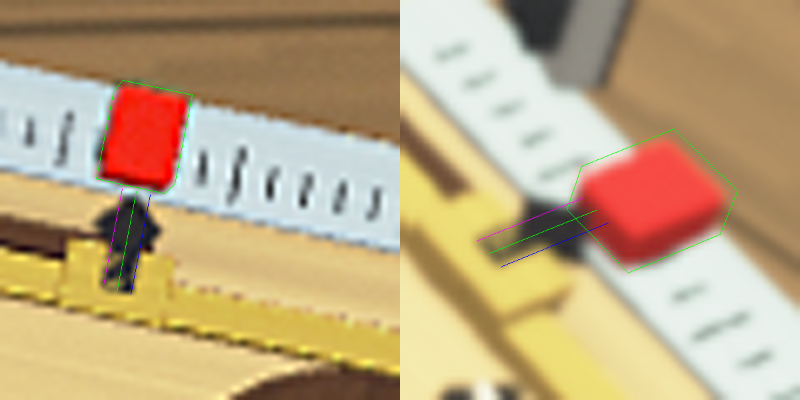

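The overlay confirms it: in both views the needle lies on the line (green) through the red block's centre, within about 1 mm. Nothing is touched, so I hand in.

```bash
python3 -c "
from h import *
job_done();print(get_obs()['clock'])"
```

```text
the job is handed in; nothing more can be done
the job is handed in; nothing more can be done
```

The gauge is set to the red marker and the job is handed in, at about 8 s of the 32 s allowed. I gripped the black bar knob, turned it about 1.34 rad counter-clockwise, opened the fingers part way and lifted clear.

**Needle position:** After release, the top camera put the needle tip at about 138.5 mm along the ruler direction. The red block's centre came out at 138.5–139.6 mm, depending on camera and fit. An overlay of the block on both camera pictures agreed to about 1 mm, with the needle perhaps 1 mm short of centre.

**Other checks:** The needle did not shift on release, and the bowl's position was unchanged within measuring error. The force readings after each move stayed at roughly 11 N or less.

**Check that disagreed:** After release, the trained network placed the tip about 4 mm past red in both views. Before release it had placed the tip about 7.6 mm short of red at the same knob setting. Because its readings scattered that much, I trusted the direct pixel measurement and the overlay instead.

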